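Clamp a colour test panel on the spraying easel

ROBOT

A 6-joint arm with a two-finger parallel gripper is mounted at the origin on a cart in front of the work surface, level with it; the furniture and walls round the work are solid. World frame = base frame: x ahead of the robot, y to its left, z up, the work surface at z = 0. Lengths are in m, angles in rad, forces in N, time in s.
With the tool pointing down it reaches from about 0.2 to 0.875 m from the base axis. Payload 3.4 kg.
Tool frame: the origin (TCP) lies at the very end of the fingers, on their centre line; the grasp point (between the pads) lies manip.pinch_z behind it (manip.pinch_z is the distance from the TCP to the grasp point, in m); z points along the fingers, y is the line along which they close (so a half turn about z gives the same grasp; the last joint's range is limited). The gripper opens to 94 mm and grips with 3 to 60 N. Pads are 16 mm wide; open, the fingers measure 119 mm over their backs; the gripper's body (75 mm by 177 mm) begins 78 mm behind the grasp point.
Start: joints at [-1.266, 0.276, 1.505, -0, 1.361, -0.121], TCP at [0.238, -0.524, 0.205] pointing down, gripper open.
Joint ranges: [-2.89, 2.89], [-0.75, 2.08], [0.22, 2.7], [-1.18, 4.32], [0.11, 2.71], [-2.7, 2.7]. Speed limits (rad/s): [2.57, 2.57, 3.14, 3.14, 3.14, 3.14].

INTERFACE

Orientations are given as a unit quaternion [x, y, z, w].
In Python, from cell import manip gives the robot as it stands.
- The arm moves only by the tool jog_arm, never from a script. Its argument "rows" is a list of rows, each a list of 3 entries, a list of its own where there are three numbers: the shift along the tool's x, y, z in mm, then the turn about the tool's z in rad, then the finger opening in mm, from 0 to 94. In form: [[[dx, dy, dz], roll, fingers], ...]. A call has 1 to 12 rows; each row shifts and turns the commanded pose from where the row before left it, along the tool's axes as they then stand; what a row does not reach is not made up. A row lasts 1/8 s, in which the tool goes at most 62.5 mm and 10.7 degrees, less where a joint would pass 70% of its speed; a pose out of reach is approached as far as the arm can. A call with a gripper value outside its range is refused whole. The fingers move at their own pace and stop on an object; "newtons" is the grip in N (left out, the last holds). Time passes only in rows, so rows that do not move let the fingers close. It gives the time, the measured TCP pose, the force, the opening and the grip force at its end, in the units of the state.
- manip.state(): the state, without advancing time (a new reading comes with each control period).
- manip.camera(name): name is "scene" or "top" or "wrist"; returns the picture (420x560x3 uint8, red, green, blue); there is no depth.
- manip.camera_info(name): a dict with "vfov" (degrees; the focal length in pixels is half the picture's height over the tangent of half this angle, whatever the lens; pixels are square), "cx", "cy" (the principal point, pixels), "cam_to_world" (4x4, takes a point from camera to world coordinates); the wrist camera has in their place "T_tool_cam" (4x4, takes a point from camera to tool coordinates, whose origin is the TCP and whose axes are the flange's). Camera axes: x right, y down, z forward; pixel columns grow to the right and rows downward; lengths in m; the calibration is good to about 2 mm. A picture is of the moment at which its call begins: read the wrist's pose just before it. camera_info takes no time and is no camera call.
- manip.job_done(): hands the job in; it is judged then, once.
Trained networks look in the newest picture that a camera, given by its name, has taken for a name from the list of things; names that differ only in an ending like _2 or _b are one class to them, and where a whole thing is asked for, a point or a joint stands for the part that bears it (a point fixed in the world has none). Each returns a list of dicts, best first, with "score" (0 to 1); they miss things now and then, are a little off and sometimes report something else, mostly with a low value. They report only what shows in the picture. A call takes as long as a camera call. They do not tell look-alikes from the thing itself.
- manip.masks_of(query, camera): "pixels" (420x560 bool, what is visible of it) and "uv" ([column, row] in pixels, amid what is visible of it).
- manip.spot_point(query, camera): "uv" ([column, row] in pixels: a listed point, or the origin of a listed thing).
The state is a dict: "clock": time; "joint_positions": joint angles; "joint_velocities": joint speeds; "joint_torque": joint torques, N m; "tool_pos": TCP position; "eef_rot": TCP orientation; "contact_force": force on the tool from outside, world axes, zero at the start; "torque": the same for the moment, N m; "finger_gap": finger opening in m; "finger_force": force on a finger pad.
Only numpy, scipy, OpenCV 4.12 (cv2) and the standard library are available. Lean on these libraries where they do the work, as an engineer would, in place of code of your own. Each camera call takes 0.05 s, during which the arm holds its last target. There are 200 camera calls.

TASK

Get the white colour test panel ready for spraying: lay it gently (do not drop it) flat and lengthwise up the sloping easel board, centred between the two black lines, with its lower end against the metal lip, and let go of it. Then turn the red-posted clamp handle over its cam until it drops into the low notch and holds the panel down, and leave it there. Do not shift the mug, the flat tin or the red dropper bottle.

Things in the scene. Friction and masses are not known exactly. Their poses are not given: they have to be found in the camera images.
- panel_mid (a point): Centre (half-way up) of the loose white test panel with five colour patches on top: 130 mm long (its x), 54 mm wide (its y), 8 mm thick (z), 90 g. It starts lying flat on the worktop, centre 4 mm above it. It is gripped across the 54 mm width and is the same either way round.
- panel: The same panel; origin at the centre of its underside, axes as for panel_mid.
- seat (a point): Point on the board's face under the centre of a well placed panel (panel_mid then at 0, 0, 4 mm; panel length along x). The fixed board slopes 35 degrees, facing the robot: x up the slope, y left, z out of the face; 150 mm wide, from x = -73 to +152 mm. Lip: inner face at x = -65 mm, 14 mm high, 120 mm wide. Black lines at y = +-28.5 mm. Friction may keep a panel from sliding to the lip.
- pivot (a point): Point on the board's face on the handle's axis, 112 mm up the slope from seat, same axes. The lever (16 mm wide, 12 thick) turns about z, passes clear over a panel and carries an upright round red post 85 mm from the axis. A steel cam track on the upper right quarter reaches 33 mm from the axis, 20 mm high.
- grip_post (a point): Point on the axis of the red post of the handle, about its middle: the post is 18 mm in diameter, stands square to the board, and reaches 21 mm above and 21 mm below this point. With riser = 0 the point is 45 mm out of the board's face; it moves with the handle and the riser.
- handle (a joint): Turn of the handle (rad): 0 = lever along the board's +y (left), growing anticlockwise seen facing the board; 1.57 = down the slope, over the panel. Starts at 0 to 0.35. Its pin climbs from 0.4 to 1.0, rides the crown to 1.45, drops into the notch near 1.5 and stands there at 1.50 to 1.62 (stop). 2 to 5 N sideways on the post turn it. It stays where left and cannot turn back out of the notch.
- riser (a joint): Lift of the whole handle along its axis, out of the board (m): 0 at the start, about +0.008 on the crown, about -0.004 when it has dropped in the notch on to the 8 mm panel (-0.006 with no panel under it). A spring of 6 to 10 N pulls it towards the board by itself; nothing has to press it.
- mug: Spotted white mug, 78 x 114 x 93 mm, loose bystander; origin at the centre of its underside.
- putty_tin: Flat round tin, 63 mm across, 21 mm high, loose bystander; origin at the centre of its underside.
- dropper: Red dropper bottle, 26 mm across, 84 mm high, loose bystander; origin at the centre of its underside.
Mind the look-alikes: they are no part of the job. There is more than one size of the panel; the job needs the larger.

How it is judged:
By the outcome, as a careful person would: the job done as asked, in the order asked, and still so for the second after the job is handed in, with the robot touching nothing.
It also fails if it takes over 58 s, if anything falls off the work surface, if the arm or the gripper's body presses on something with over 40 N, if the wrist force passes 120 N, or if a joint passes its speed limit or range.

## Working session

There is one attempt and no reset: what is moved stays moved. The work goes in short steps, Python scripts to look and compute and a tool call to move; the robot and the scene stay as the last step left them, time stands still between calls to the robot, and variables do not carry over. Pictures are saved under pics/ and viewed, at most 10 in all, crops included, and the job is handed in when it is done.

Besides the shell and the picture viewer there is one more tool, called after "Emit:" as name(argument=value, ...), one argument or row to a line, values as JSON. jog_arm: Moves the arm, as the interface text tells. Its arguments: {"type":"object","properties":{"rows":{"type":"array","items":{"type":"array"}},"newtons":{"type":"number"}},"required":["rows"]}

```bash
mkdir -p pics; ls; python3 - <<'E'
from cell import manip
import cv2,numpy as np
print(manip.pinch_z, manip.state())
a=[]
for c in ("scene","top"):
    im=manip.camera(c); a.append(im); cv2.imwrite(f'pics/{c}0.png',im[:,:,::-1])
    i=manip.camera_info(c); print(c,i)
    for q in ("panel_mid","seat","pivot","grip_post","mug","putty_tin","dropper"):
        print(q,[(np.round(d['uv']).tolist(),round(d['score'],2)) for d in manip.spot_point(q,c)][:4])
E
```

```text
pics
0.0188 {'clock': 0.0, 'joint_positions': array([-1.26602675e+00,  2.76565733e-01,  1.50613609e+00, -1.02243914e-05,
        1.36067893e+00, -1.21034709e-01]), 'joint_velocities': array([-0.00021689,  0.00010461, -0.00158769,  0.00100382, -0.00025221,
        0.00101796]), 'joint_torque': array([-2.79485110e-03, -4.04603791e+01, -2.37233949e+01,  7.00718304e-02,
        3.46844341e-02, -1.43400666e-04]), 'tool_pos': array([ 0.23730623, -0.5231192 ,  0.20462025]), 'eef_rot': array([ 9.77421200e-01,  2.11298365e-01, -8.69960330e-05, -8.89818202e-04]), 'contact_force': array([0.42592177, 0.08268312, 0.27160947]), 'torque': array([0.01679079, 0.03812312, 0.03064597]), 'finger_force': 0.0, 'finger_gap': 0.09413002220820635}
scene {'vfov': 55.27781356317172, 'cx': 281.4655769204676, 'cy': 212.08392862037468, 'cam_to_world': array([[ 0.86220402,  0.37143699, -0.34443982,  0.95253742],
       [ 0.50617213, -0.60508318,  0.61454384, -0.57535038],
       [ 0.01984957, -0.704208  , -0.7097162 ,  0.85233759],
       [ 0.        ,  0.        ,  0.        ,  1.        ]])}
panel_mid [([177.0, 297.0], 0.76), ([192.0, 236.0], 0.64)]
seat [([277.0, 180.0], 0.64)]
pivot [([308.0, 161.0], 0.64)]
grip_post [([283.0, 140.0], 0.55)]
mug [([333.0, 278.0], 0.8)]
putty_tin [([256.0, 315.0], 0.96)]
dropper [([267.0, 287.0], 0.49)]
top {'vfov': 42.251660342777846, 'cx': 284.00379594432997, 'cy': 215.31901377060387, 'cam_to_world': array([[ 0.08047082, -0.97255144,  0.21833037,  0.28504786],
       [-0.99675125, -0.0792582 ,  0.01432099,  0.05295583],
       [ 0.00337657, -0.21877349, -0.97576983,  1.44733513],
       [ 0.        ,  0.        ,  0.        ,  1.        ]])}
panel_mid [([325.0, 308.0], 0.94), ([392.0, 274.0], 0.91)]
seat [([226.0, 251.0], 0.98)]
pivot [([198.0, 222.0], 0.73)]
grip_post [([183.0, 259.0], 0.63)]
mug [([299.0, 159.0], 0.78)]
putty_tin [([374.0, 201.0], 0.67)]
dropper [([347.0, 212.0], 0.48)]
```

View pics/scene0.png

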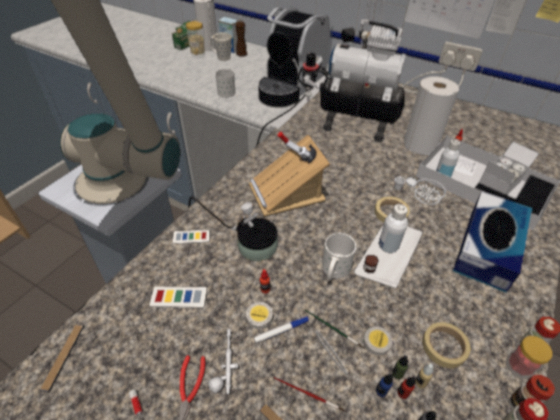

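View pics/top0.png

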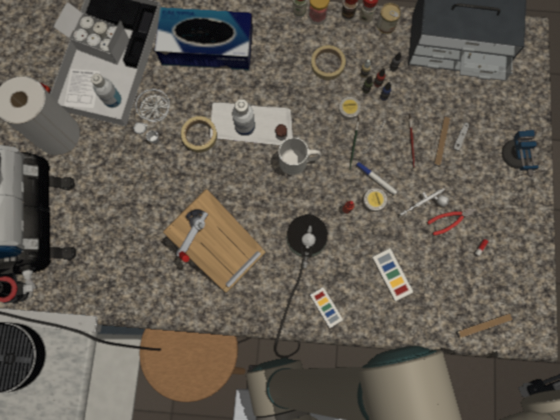

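The scene and top pictures both show the larger panel, at scene (177,297) and top (392,274). The easel board is at top (215,240), with its lip at about (245,268) and the red post at (184,258). The black pot at (307,236) and the small panel at (327,307) are obstacles.

```bash
cat > h.py <<'E'
from cell import manip
import cv2,numpy as np
from scipy.optimize import least_squares
from scipy.spatial.transform import Rotation as R
def cam(c,tool=None):
    i=manip.camera_info(c); f=210/np.tan(np.radians(i['vfov'])/2)
    if 'cam_to_world' in i: T=np.array(i['cam_to_world'])
    else: T=tool@np.array(i['T_tool_cam'])
    return f,i['cx'],i['cy'],T
def toolT(s=None):
    s=s or manip.state(); T=np.eye(4);T[:3,:3]=R.from_quat(s['eef_rot']).as_matrix();T[:3,3]=s['tool_pos'];return T
def proj(C,p):
    f,cx,cy,T=C; q=T[:3,:3].T@(np.asarray(p)-T[:3,3]); return np.array([cx+f*q[0]/q[2],cy+f*q[1]/q[2]])
def onz(C,uv,z):
    f,cx,cy,T=C; d=T[:3,:3]@np.array([(uv[0]-cx)/f,(uv[1]-cy)/f,1]); return T[:3,3]+d*(z-T[2,3])/d[2]
S=np.radians(35)
def boardR(yaw): # x up slope, y left, z out
    return R.from_euler('z',yaw).as_matrix()@np.array([[np.cos(S),0,-np.sin(S)],[0,1,0],[np.sin(S),0,np.cos(S)]])
def post(a,r=.085,h=.045): # from pivot, board axes: 0=+y, 1.57=-x
    return np.array([.112-r*np.sin(a),r*np.cos(a),h])
E
python3 - <<'E'
from h import *
obs=[]
C={c:cam(c) for c in("scene","top")}
for c in C:
    manip.camera(c)
    for q in("seat","pivot","grip_post"):
        r=manip.spot_point(q,c)
        if r: obs.append((c,q,np.array(r[0]['uv'])))
def pts(v):
    B=boardR(v[3]); P=dict(seat=[0,0,0],pivot=[.112,0,0],grip_post=post(v[4]))
    return {k:v[:3]+B@np.array(x) for k,x in P.items()}
fun=lambda v:np.concatenate([proj(C[c],pts(v)[q])-u for c,q,u in obs])
for y0 in(.2,.8):
    r=least_squares(fun,[.3,.2,.08,y0,.2],loss='soft_l1')
    print(np.round(r.x,4),r.cost); print(np.round(r.fun.reshape(-1,2),1).tolist()); print(pts(r.x))
for c in C:
  for q,h in(("panel",.008),("mug",.09),("putty_tin",.021),("dropper",.04)):
    for m in manip.masks_of(q,c)[:3]:
        pix=np.argwhere(m['pixels'])[:,::-1].astype(np.float32)
        w=np.array([onz(C[c],p,h)[:2] for p in pix],np.float32)
        (x,y),(a,b),an=cv2.minAreaRect(w*1000)
        print(c,q,round(m['score'],2),np.round(m['uv']),'ctr',round(x),round(y),'size',round(a),round(b),'ang',round(an,1))
    for m in manip.spot_point(q,c)[:2]: print('   origin',np.round(onz(C[c],m['uv'],0),3),round(m['score'],2))
# pot height check
print(onz(C['top'],(307,236),0.0),onz(C['scene'],(258,245),0.0))
E
```

```text
[0.4952 0.214  0.0616 0.9782 0.2216] 8.585312274679444
[[-1.0, -1.3], [2.1, 0.6], [1.7, 0.0], [1.6, -0.0], [-2.5, 3.1], [0.7, -0.2]]
{'seat': array([0.49520665, 0.21395118, 0.06164095]), 'pivot': array([0.54644588, 0.29005434, 0.12588152]), 'grip_post': array([0.45469877, 0.3022584 , 0.15202592])}
[0.4952 0.214  0.0616 0.9782 0.2216] 8.585312274683895
[[-1.0, -1.3], [2.1, 0.6], [1.7, 0.0], [1.6, -0.0], [-2.5, 3.1], [0.7, -0.2]]
{'seat': array([0.49520665, 0.21395117, 0.06164096]), 'pivot': array([0.54644588, 0.29005434, 0.12588152]), 'grip_post': array([0.45469878, 0.30225841, 0.15202592])}
scene panel 0.78 [178. 297.] ctr 476 -227 size 128 57 ang 31.1
scene panel 0.63 [190. 237.] ctr 376 -60 size 96 44 ang 37.0
   origin [ 0.372 -0.059  0.   ] 0.87
   origin [ 0.477 -0.228  0.   ] 0.78
scene mug 0.74 [336. 257.] ctr 776 30 size 76 148 ang 18.9
scene mug 0.46 [289. 144.] ctr 459 367 size 40 165 ang 70.5
   origin [0.77  0.035 0.   ] 0.79
scene putty_tin 0.79 [256. 315.] ctr 675 -174 size 61 70 ang 31.4
   origin [ 0.67  -0.173  0.   ] 0.63
scene dropper 0.47 [265. 282.] ctr 643 -98 size 22 67 ang 32.6
   origin [ 0.642 -0.085  0.   ] 0.6
top panel 0.94 [325. 302.] ctr 371 -57 size 99 42 ang 35.3
top panel 0.8 [393. 277.] ctr 471 -226 size 129 56 ang 30.2
   origin [ 0.477 -0.222  0.   ] 0.93
   origin [ 0.38  -0.053  0.   ] 0.59
top mug 0.63 [294. 150.] ctr 756 56 size 95 107 ang 43.6
   origin [0.777 0.049 0.   ] 0.64
top putty_tin 0.76 [375. 198.] ctr 669 -170 size 57 62 ang 49.3
   origin [ 0.666 -0.166  0.   ] 0.95
   origin [ 0.641 -0.096  0.   ] 0.16
top dropper 0.61 [347. 209.] ctr 637 -95 size 33 27 ang 3.3
top dropper 0.27 [189. 238.] ctr 528 307 size 34 139 ang 70.0
   origin [ 0.634 -0.092  0.   ] 0.58
[0.55677197 0.00754945 0.        ] [0.54847441 0.01816634 0.        ]
```

Emit:
jog_arm(
  rows=[
    [[32,-17,0],0,94],
    [[32,-17,0],0,94],
    [[32,-17,0],0,94],
    [[32,-17,0],0,94],
    [[32,-17,0],0,94],
    [[32,-17,0],0,94],
    [[32,-17,0],0,94],
    [[32,-17,0],0,94],
    [[32,-17,0],0,94],
    [[32,-17,0],0,94],
    [[0,0,0],-0.1,94],
    [[0,0,0],0,94],
  ],
  newtons=5,
)

```text
clock: 3.5
tool_pos: [0.4589, -0.2363, 0.2055]
eef_rot: [0.966, 0.26, -0.0, 0.0]
contact_force: [-0.1, 0.7, -0.3]
finger_gap: 0.0941
finger_force: 0.0
```

```bash
cat >> h.py <<'E'
def panels(C,c,h=.008):
    for m in manip.masks_of("panel",c)[:3]:
        k=m['pixels'].astype(np.uint8)
        pix=np.argwhere(k)[:,::-1]
        w=np.array([onz(C,p,h)[:2] for p in pix],np.float32)
        (x,y),(a,b),an=cv2.minAreaRect(w*1000)
        print(c,round(m['score'],2),np.round(m['uv']),'ctr',round(x,1),round(y,1),'mean',np.round(w.mean(0)*1000,1),'size',round(a,1),round(b,1),'ang',round(an,1))
def show():
    s=manip.state(); M=toolT(s); print('tool',np.round(M[:3,3],4),'xdir deg',np.degrees(np.arctan2(M[1,0],M[0,0])).round(2),'zax',M[:3,2].round(3),'t',s['clock'],'F',np.round(s['contact_force'],1),'gap',s['finger_gap'],s['finger_force'],'q6',s['joint_positions'][5])
    return M
E
python3 - <<'E'
from h import *
print(manip.camera_info('wrist'))
M=show(); im=manip.camera('wrist'); cv2.imwrite('pics/w1.png',im[:,:,::-1])
C=cam('wrist',M); panels(C,'wrist')
print([(d['uv'],d['score'],onz(C,d['uv'],.004)) for d in manip.spot_point('panel_mid','wrist')])
E
```

```text
{'vfov': 68.9875035524331, 'cx': 274.9039588622586, 'cy': 213.65528566515246, 'T_tool_cam': array([[ 2.07726461e-04, -9.61620025e-01, -2.74384556e-01,
         7.95080523e-02],
       [ 9.99999741e-01,  1.05191419e-05,  7.20197202e-04,
        -6.03826380e-04],
       [-6.89669761e-04, -2.74384635e-01,  9.61619778e-01,
        -1.78877716e-01],
       [ 0.00000000e+00,  0.00000000e+00,  0.00000000e+00,
         1.00000000e+00]])}
tool [ 0.4589 -0.2363  0.2055] xdir deg 30.12 zax [ 0. -0. -1.] t 3.5 F [-0.1  0.7 -0.3] gap 0.09410653272128887 0.0 q6 0.4349289659153326
wrist 0.57 [116. 179.] ctr 374.4 -57.2 mean [376.  -56.2] size 99.1 45.5 ang 34.3
wrist 0.56 [273. 175.] ctr 473.1 -224.5 mean [ 475.7 -222.9] size 128.3 53.7 ang 30.3
[([274.8, 174.8], 0.71, array([ 0.47725195, -0.22522559,  0.004     ])), ([117.3, 177.9], 0.66, array([ 0.37492803, -0.05662966,  0.004     ]))]
```

View pics/w1.png

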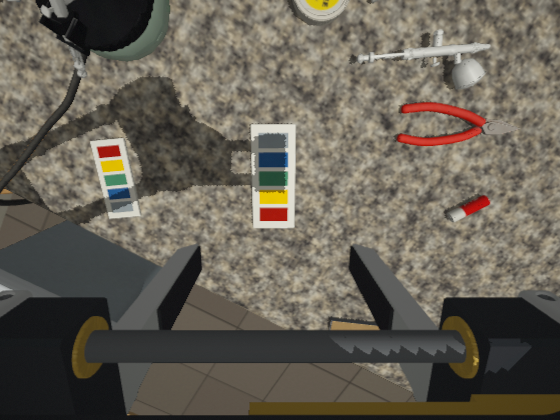

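The wrist view shows the larger panel at (273,175), measuring 128 x 54 mm, which matches the given size. Next I look at the board from above before grasping.

Emit:
jog_arm(
  rows=[
    [[16,-32,-12],0,94],
    [[22,-36,-12],0,94],
    [[22,-36,-12],0,94],
    [[22,-36,-12],0,94],
    [[22,-36,-12],0,94],
    [[22,-36,-12],0,94],
    [[22,-36,-12],0,94],
    [[22,-36,-6],0,94],
    [[22,-36,0],0,94],
    [[24,-36,0],0,94],
    [[0,0,0],-0.18,94],
    [[0,0,0],-0.17,94],
  ],
)

```text
clock: 5.15
tool_pos: [0.4669, 0.1798, 0.2953]
eef_rot: [0.905, 0.426, -0.0, 0.0]
contact_force: [0.0, 0.1, 0.3]
finger_gap: 0.0941
finger_force: 0.0
```

Emit:
jog_arm(
  rows=[
    [[0,0,0],0,94],
  ],
)

```text
clock: 5.28
tool_pos: [0.4669, 0.1793, 0.2954]
eef_rot: [0.906, 0.423, -0.0, 0.0]
contact_force: [0.4, -0.6, -0.2]
finger_gap: 0.094
finger_force: 0.0
```

```bash
python3 - <<'E'
from h import *
import pickle
M=show(); im=manip.camera('wrist'); cv2.imwrite('pics/w2.png',im[:,:,::-1]); pickle.dump(M,open('w2.pkl','wb'))
C=cam('wrist',M)
for q in("seat","pivot","grip_post"): print(q,[(d['uv'],d['score']) for d in manip.spot_point(q,'wrist')][:2])
E
```

```text
tool [0.4669 0.1793 0.2954] xdir deg 49.99 zax [-0. -0. -1.] t 5.275 F [ 0.4 -0.6 -0.2] gap 0.09399785998834966 0.0 q6 0.9258623520846886
seat [([268.9, 156.0], 0.97)]
pivot [([269.9, 69.0], 0.87)]
grip_post [([183.7, 116.1], 0.73), ([269.9, 69.4], 0.49)]
```

View pics/w2.png

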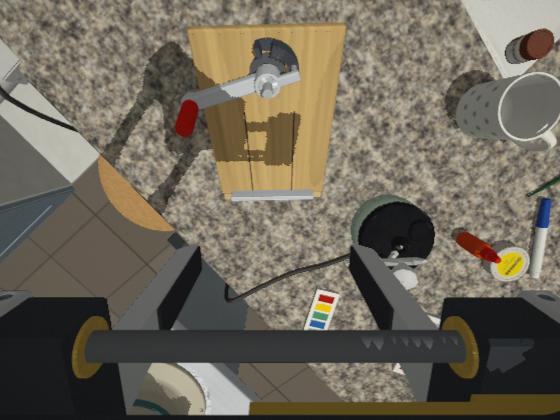

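The wrist view shows the whole board. Its top corners are at about (189,27) and (345,24), the lip runs (231,195)–(313,192), the black lines are near columns 247 and 293, and the post is at (184,117). I fit the board pose with these.

```bash
python3 - <<'E'
from h import *
import pickle
M=pickle.load(open('w2.pkl','rb')); Cs={'wrist':cam('wrist',M),'scene':cam('scene'),'top':cam('top')}
obs=[('wrist','seat',(268.9,156)),('wrist','pivot',(269.9,69)),('wrist','grip_post',(183.7,116.1)),('wrist','UL',(189,27)),('wrist','UR',(345,24)),('wrist','LL',(224,199)),('wrist','LR',(321,196)),
('top','seat',(226,251)),('top','pivot',(198,222)),('top','grip_post',(183,259)),('scene','seat',(277,180)),('scene','pivot',(308,161)),('scene','grip_post',(283,140))]
def pts(v):
    B=boardR(v[3]); P=dict(seat=[0,0,0],pivot=[.112,0,0],grip_post=post(v[4]),UL=[.152,.075,0],UR=[.152,-.075,0],LL=[-.073,.075,0],LR=[-.073,-.075,0])
    return {k:v[:3]+B@np.array(x) for k,x in P.items()}
wt={'wrist':1,'top':1,'scene':1}
for o in (obs,obs[:7]):
    fun=lambda v:np.concatenate([wt[c]*(proj(Cs[c],pts(v)[q])-u) for c,q,u in o])
    r=least_squares(fun,[.49,.21,.06,.85,.2],loss='soft_l1')
    print(np.round(r.x,4),np.degrees(r.x[3]),r.cost); print([(a[0][0]+a[1],b.tolist()) for a,b in zip(o,np.round(r.fun.reshape(-1,2),1))])
print(pts(r.x)['grip_post'])
# black line detection crop
im=cv2.imread('pics/w2.png'); cv2.imwrite('pics/w2c.png',cv2.resize(im[10:210,170:360],None,fx=3,fy=3,interpolation=cv2.INTER_CUBIC))
E
```

```text
[0.4902 0.2171 0.0643 0.8861 0.2746] 50.76704660275725 31.792302811368515
[('wseat', [1.5, -1.4]), ('wpivot', [-1.9, 1.4]), ('wgrip_post', [3.2, -0.2]), ('wUL', [-2.3, 2.1]), ('wUR', [2.0, 2.7]), ('wLL', [-2.3, -6.0]), ('wLR', [0.2, -4.3]), ('tseat', [-1.0, -0.6]), ('tpivot', [-1.8, -1.1]), ('tgrip_post', [0.2, -3.5]), ('sseat', [0.1, 0.1]), ('spivot', [-1.4, -4.1]), ('sgrip_post', [-0.1, -2.2])]
[0.4897 0.2162 0.0735 0.8861 0.2639] 50.76858765538728 17.67238000609603
[('wseat', [1.5, -0.0]), ('wpivot', [-1.9, 0.8]), ('wgrip_post', [0.4, -0.2]), ('wUL', [-4.8, 0.2]), ('wUR', [4.4, 0.7]), ('wLL', [-3.2, -4.0]), ('wLR', [1.2, -2.4])]
[0.4563148  0.30509203 0.16189777]
```

View pics/w2c.png

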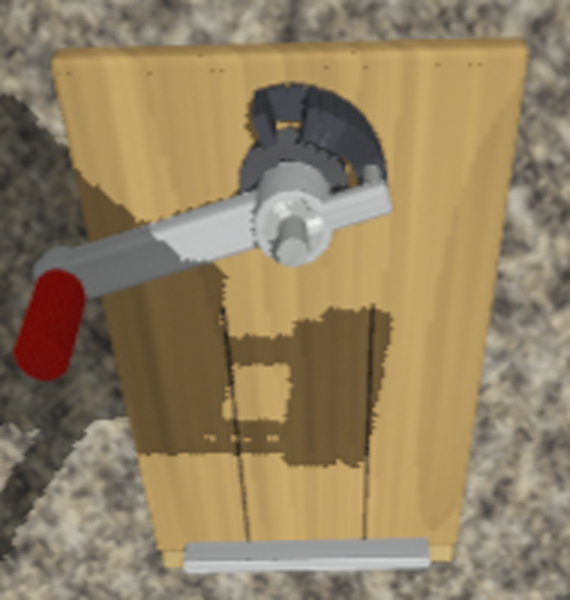

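```bash
python3 - <<'E'
from h import *
import pickle
M=pickle.load(open('w2.pkl','rb')); Cs={'wrist':cam('wrist',M),'scene':cam('scene'),'top':cam('top')}
w='wrist'
obs=[(w,'seat',(268.9,156)),(w,'pivot',(269.9,69)),(w,'grip_post',(183.7,116.1)),(w,'UL',(189.5,32)),(w,'UR',(344.5,30)),(w,'LL',(225,198)),(w,'LR',(320,195.5)),
(w,'IL',(232.3,191)),(w,'IR',(312.3,190)),(w,'TL',(231,196.7)),(w,'TR',(313,195)),(w,'BL',(252.7,190)),(w,'BR',(291.3,190)),(w,'CL',(244,111.7)),(w,'CR',(294.7,111.7)),
('top','seat',(226,251)),('top','pivot',(198,222)),('top','grip_post',(183,259)),('scene','seat',(277,180)),('scene','pivot',(308,161)),('scene','grip_post',(283,140))]
def pts(v):
    B=boardR(v[3]); P=dict(seat=[0,0,0],pivot=[.112,0,0],grip_post=post(v[4]),UL=[.152,.075,0],UR=[.152,-.075,0],LL=[-.073,.075,0],LR=[-.073,-.075,0],
    IL=[-.065,.06,0],IR=[-.065,-.06,0],TL=[-.065,.06,.014],TR=[-.065,-.06,.014],BL=[-.065,.0285,0],BR=[-.065,-.0285,0],CL=[v[5],.0285,0],CR=[v[5],-.0285,0])
    return {k:v[:3]+B@np.array(x) for k,x in P.items()}
for o in (obs,obs[:15]):
    fun=lambda v:np.concatenate([(proj(Cs[c],pts(v)[q])-u) for c,q,u in o])
    r=least_squares(fun,[.49,.21,.06,.85,.2,.05],loss='soft_l1')
    print(np.round(r.x,4),np.degrees(r.x[3]),r.cost); print([(a[0][0]+a[1],b.tolist()) for a,b in zip(o,np.round(r.fun.reshape(-1,2),1))])
    print(pts(r.x)['grip_post'])
E
```

```text
[0.4892 0.215  0.0615 0.8872 0.2398 0.0666] 50.835086670198606 27.883610980955527
[('wseat', [2.0, 0.1]), ('wpivot', [-1.4, 4.1]), ('wgrip_post', [3.3, -0.2]), ('wUL', [-1.3, 0.7]), ('wUR', [2.1, 0.1]), ('wLL', [-2.4, -3.9]), ('wLR', [1.3, -2.8]), ('wIL', [-0.5, -0.7]), ('wIR', [-0.4, -0.8]), ('wTL', [0.0, 0.6]), ('wTR', [-0.3, 1.1]), ('wBL', [0.1, 0.0]), ('wBR', [-0.4, -0.5]), ('wCL', [1.1, 0.3]), ('wCR', [-0.6, -0.4]), ('tseat', [-0.2, -0.0]), ('tpivot', [-0.9, -0.3]), ('tgrip_post', [0.2, -3.3]), ('sseat', [-0.6, 1.0]), ('spivot', [-2.1, -3.1]), ('sgrip_post', [-0.2, -1.9])]
[0.45639987 0.3054179  0.1510147 ]
[0.4891 0.2149 0.0629 0.8879 0.2321 0.0667] 50.874111347972736 19.178026144663598
[('wseat', [1.9, 0.3]), ('wpivot', [-1.5, 4.0]), ('wgrip_post', [2.5, -0.6]), ('wUL', [-1.8, 0.5]), ('wUR', [2.4, -0.2]), ('wLL', [-2.6, -3.6]), ('wLR', [1.5, -2.6]), ('wIL', [-0.6, -0.4]), ('wIR', [-0.3, -0.6]), ('wTL', [-0.1, 0.9]), ('wTR', [-0.2, 1.4]), ('wBL', [0.0, 0.3]), ('wBR', [-0.4, -0.3]), ('wCL', [1.0, 0.3]), ('wCR', [-0.6, -0.4])]
[0.45643983 0.30582433 0.15280812]
```

Emit:
jog_arm(
  rows=[
    [[0,0,0],0.175,94],
    [[0,0,0],0.17,94],
    [[-16,25,0],0,94],
    [[-23,37,0],0,94],
    [[-23,37,0],0,94],
    [[-23,37,0],0,94],
    [[-23,37,0],0,94],
    [[-23,37,10],0,94],
    [[-23,37,30],0,94],
    [[-23,37,40],0,94],
    [[-23,37,40],0,94],
    [[-19,31,40],0,94],
  ],
)

```text
clock: 6.98
tool_pos: [0.456, -0.2369, 0.1345]
eef_rot: [0.965, 0.261, 0.0, 0.001]
contact_force: [0.3, 0.6, -0.6]
finger_gap: 0.0941
finger_force: 0.0
```

Emit:
jog_arm(
  rows=[
    [[0,0,40],0,94],
    [[0,0,0],0,94],
  ],
)

```text
clock: 7.22
tool_pos: [0.4537, -0.2339, 0.0929]
eef_rot: [0.965, 0.261, -0.002, -0.003]
contact_force: [0.7, -0.5, 0.7]
finger_gap: 0.0942
finger_force: 0.0
```

```bash
python3 - <<'E'
from h import *
M=show(); im=manip.camera('wrist'); cv2.imwrite('pics/w3.png',im[:,:,::-1])
C=cam('wrist',M); panels(C,'wrist')
print([(d['uv'],d['score'],onz(C,d['uv'],.004)) for d in manip.spot_point('panel_mid','wrist')])
g=np.array([.4555,-.2356])-M[:2,3]; print((M[:2,:2].T@g*1000).round(1))
E
```

```text
tool [ 0.4537 -0.2339  0.0929] xdir deg 30.27 zax [-0.006  0.004 -1.   ] t 7.225 F [ 0.7 -0.5  0.7] gap 0.0942044002432129 0.0 q6 0.4300889622334127
wrist 0.83 [278. 188.] ctr 473.4 -224.4 mean [ 477.1 -222.2] size 128.3 53.6 ang 30.3
wrist 0.57 [ 61. 190.] ctr 375.1 -58.1 mean [377.  -56.7] size 97.4 44.9 ang 35.2
[([278.6, 192.1], 0.84, array([ 0.47465046, -0.22439228,  0.004     ])), ([61.9, 192.1], 0.66, array([ 0.37646654, -0.05672104,  0.004     ]))]
[0.7 2.3]
```

Emit:
jog_arm(
  rows=[
    [[1,2,30],0,94],
    [[0,0,30],0,94],
    [[0,0,18],0,94],
    [[0,0,8],0,94],
    [[0,0,3.5],0,94],
    [[0,0,0],0,94],
    [[0,0,0],0,94],
  ],
  newtons=10,
)

```text
clock: 8.25
tool_pos: [0.4586, -0.2364, 0.0067]
eef_rot: [0.965, 0.262, 0.001, 0.001]
contact_force: [-0.8, 0.2, -0.4]
finger_gap: 0.0941
finger_force: 0.0
```

Emit:
jog_arm(
  rows=[
    [[-3,-0.5,3],0,94],
    [[0,0,0],0,94],
    [[0,0,0],0,45],
    [[0,0,0],0,45],
    [[0,0,0],0,45],
    [[0,0,0],0,45],
    [[0,0,0],0,45],
    [[0,0,0],0,45],
  ],
  newtons=10,
)

```text
clock: 9.25
tool_pos: [0.4552, -0.237, 0.003]
eef_rot: [0.965, 0.262, -0.0, -0.0]
contact_force: [-0.3, 0.3, -0.4]
finger_gap: 0.0536
finger_force: 10.0
```

Emit:
jog_arm(
  rows=[
    [[0,0,-20],0,45],
    [[0,0,-40],0,45],
    [[0,0,-40],0,45],
    [[0,0,-40],0,45],
    [[10,-15,-40],0,45],
    [[20,-30,-40],0,45],
    [[24,-37,-27],0,45],
    [[24,-37,0],0,45],
    [[24,-37,0],0,45],
    [[24,-37,0],0,45],
    [[24,-37,0],0,45],
    [[24,-37,0],0,45],
  ],
)

```text
clock: 10.75
tool_pos: [0.4698, 0.0826, 0.2498]
eef_rot: [0.965, 0.262, -0.0, 0.0]
contact_force: [0.9, -0.1, -0.7]
finger_gap: 0.054
finger_force: 10.0
```

Emit:
jog_arm(
  rows=[
    [[24,-37,0],0,45],
    [[24,-37,0],0,45],
    [[24,-36,0],0,45],
    [[16,-20,0],0,45],
    [[0,0,0],-0.12,45],
    [[0,0,0],-0.12,45],
    [[0,0,0],-0.12,45],
    [[0,0,0],0,45],
    [[0,0,0],0,45],
  ],
)

```text
clock: 11.88
tool_pos: [0.4801, 0.2378, 0.2497]
eef_rot: [0.903, 0.43, -0.0, 0.0]
contact_force: [-0.4, 0.6, -0.9]
finger_gap: 0.0537
finger_force: 10.0
```

```bash
cat >> h.py <<'E'
seat=np.array([.489,.215,.0615]); yaw=np.radians(50.85)
def inb(p): return boardR(yaw).T@(np.asarray(p)-seat)
E
python3 - <<'E'
from h import *
M=show(); im=manip.camera('wrist'); cv2.imwrite('pics/w4.png',im[:,:,::-1])
g=np.array([.4786,.2010])-M[:2,3]; print('to go tool xy',(M[:2,:2].T@g*1000).round(1))
E
```

```text
tool [0.4801 0.2378 0.2497] xdir deg 50.94 zax [-0. -0. -1.] t 11.875 F [-0.4  0.6 -0.9] gap 0.05371175569419797 9.997565746307373 q6 1.0118705022100953
to go tool xy [-29.5  22. ]
```

View pics/w4.png

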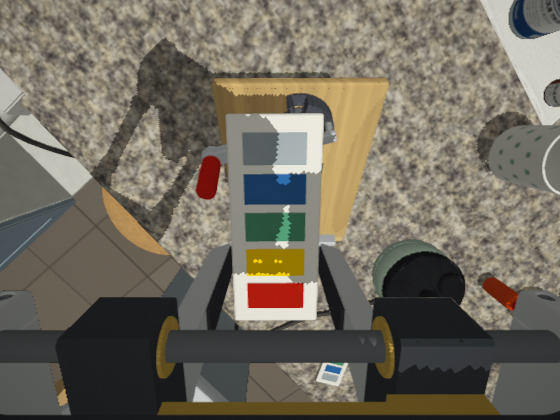

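The panel is held level and square between the fingers, covering (228–322, 115–320). I overshot the target by 37 mm, so I correct that and then descend.

Emit:
jog_arm(
  rows=[
    [[-15,11,0],0,45],
    [[-14.5,11,0],0,45],
    [[0,0,30],0,45],
    [[0,0,40],0,45],
    [[0,0,35],0,45],
    [[0,0,15],0,45],
    [[0,0,0],0,45],
    [[0,0,0],0,45],
  ],
)

```text
clock: 12.92
tool_pos: [0.4799, 0.2012, 0.1313]
eef_rot: [0.903, 0.431, 0.001, 0.0]
contact_force: [-0.1, -0.2, 0.1]
finger_gap: 0.0536
finger_force: 10.0
```

```bash
python3 - <<'E'
from h import *
M=show()
g=np.array([.4786,.2010])-M[:2,3]; print('to go tool xy',(M[:2,:2].T@g*1000).round(1))
im=manip.camera('wrist')
print([(d['uv'],d['score']) for d in manip.spot_point('panel_mid','wrist')])
E
```

```text
tool [0.4799 0.2012 0.1313] xdir deg 51.02 zax [ 0.003  0.001 -1.   ] t 12.925 F [-0.1 -0.2  0.1] gap 0.05363044062821261 9.999442398548126 q6 0.9435735359924539
to go tool xy [-0.9 -0.9]
[([277.2, 228.8], 0.81), ([333.0, 407.1], 0.63)]
```

Emit:
jog_arm(
  rows=[
    [[-1,-0.5,8],0,45],
    [[0,0,8],0,45],
    [[0,0,6],0,45],
    [[0,0,6],0,45],
    [[0,0,6],0,45],
    [[0,0,6],0,45],
    [[0,0,6],0,45],
    [[0,0,6],0,45],
    [[0,0,0],0,45],
  ],
  newtons=6,
)

```text
clock: 14.15
tool_pos: [0.4774, 0.2004, 0.0775]
eef_rot: [0.902, 0.431, -0.001, 0.0]
contact_force: [-1.4, 0.5, -1.2]
finger_gap: 0.0537
finger_force: 6.0
```

```bash
python3 - <<'E'
from h import *
M=show()
print('board coords',inb(M[:3,3]).round(4))
im=manip.camera('wrist'); b=manip.camera('scene')
cv2.imwrite('pics/w5.png',np.hstack([im[:,120:420],cv2.resize(b[120:225,220:370],None,fx=3,fy=3)[:420] if 0 else cv2.resize(b[105:245,220:370],(450,420))])[:,:,::-1])
E
```

```text
tool [0.4774 0.2004 0.0775] xdir deg 51.04 zax [-0.001 -0.001 -1.   ] t 14.15 F [-1.4  0.5 -1.2] gap 0.0536595772636484 6.000015512108803 q6 0.9434564488087492
board coords [-0.0061 -0.0002  0.0238]
```

View pics/w5.png

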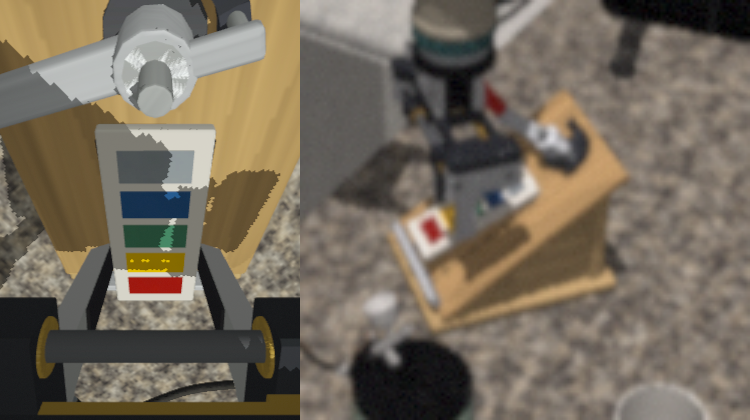

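Emit:
jog_arm(
  rows=[
    [[0,0,6],0,45],
    [[0,0,5],0,45],
    [[0,0,4],0,45],
    [[0,0,3],0,45],
    [[0,0,2],0,45],
    [[0,0,0],0,45],
    [[0,0,0],0,45],
  ],
)

```text
clock: 15.12
tool_pos: [0.4781, 0.201, 0.0593]
eef_rot: [0.902, 0.431, 0.001, -0.0]
contact_force: [-2.3, -0.4, 8.2]
finger_gap: 0.0536
finger_force: 10.2
```

```bash
python3 - <<'E'
from h import *
M=show()
print('board coords',inb(M[:3,3]).round(4))
E
```

```text
tool [0.4781 0.201  0.0593] xdir deg 51.03 zax [ 0.001  0.001 -1.   ] t 15.125 F [-2.3 -0.4  8.2] gap 0.05355095714330748 10.204453758196905 q6 0.9433937149311218
board coords [-0.0158 -0.0004  0.0084]
```

```bash
cat >> h.py <<'E'
def panelfit(cams=('wrist','scene','top'),px=True):
    M=toolT(); obs=[]
    for c in cams:
        manip.camera(c); C=cam(c,M)
        ms=[m for m in manip.masks_of('panel',c)]
        near=proj(C,seat+boardR(yaw)@[0,0,.008])
        for d in manip.spot_point('panel_mid',c)[:3]:
            p=np.array(d['uv'])
            if np.linalg.norm(p-near)<60:
                print(c,'mid',p,round(d['score'],2),'pred well-placed',near.round(1))
        for m in ms[:3]:
            if np.linalg.norm(np.array(m['uv'])-near)<70:
                k=m['pixels'].astype(np.uint8); cnt=max(cv2.findContours(k,0,2)[0],key=cv2.contourArea)
                q=cv2.boxPoints(cv2.minAreaRect(cnt)); print(c,'mask',round(m['score'],2),k.sum(),q.round(0).tolist())
                P=[proj(C,seat+boardR(yaw)@[x,y,.008]).round(0).tolist() for x,y in((-.065,.027),(.065,.027),(.065,-.027),(-.065,-.027))]
                print('   pred corners',P); ap=cv2.approxPolyDP(cnt,4,True)[:,0]; print('   poly',ap.tolist()); break
E
python3 - <<'E'
from h import *
panelfit()
E
```

```text
wrist mid [277.8 233.3] 0.92 pred well-placed [275.3 242.6]
wrist mask 0.6 15746 [[209.0, 139.0], [340.0, 139.0], [340.0, 290.0], [209.0, 290.0]]
   pred corners [[239.0, 290.0], [213.0, 158.0], [339.0, 159.0], [310.0, 290.0]]
   poly [[336, 140], [211, 142], [209, 153], [239, 290], [311, 288], [340, 152]]
scene mid [278.6 178.1] 0.85 pred well-placed [275.  179.7]
scene mask 0.71 297 [[256.0, 187.0], [269.0, 177.0], [277.0, 187.0], [264.0, 197.0]]
   pred corners [[256.0, 187.0], [289.0, 161.0], [295.0, 172.0], [261.0, 199.0]]
   poly [[270, 178], [259, 185], [264, 196], [271, 191]]
top mid [224.8 249.9] 0.6 pred well-placed [226.8 251.9]
top mask 0.51 109 [[227.0, 267.0], [236.0, 258.0], [243.0, 265.0], [234.0, 274.0]]
   pred corners [[235.0, 275.0], [203.0, 243.0], [218.0, 227.0], [250.0, 261.0]]
   poly [[237, 259], [228, 266], [233, 273]]
```

```bash
python3 - <<'E'
from h import *
M=toolT(); f,cx,cy,T=cam('wrist',M)
obj=np.array([[.065,.027,.004],[.065,-.027,.004],[-.065,-.027,.004],[-.065,.027,.004],[.065,.027,-.004],[.065,-.027,-.004]])
img=np.array([[209.,153],[340,152],[311,288],[239,290],[211,141],[336,140]])
for n in(4,6):
    ok,r,t=cv2.solvePnP(obj[:n],img[:n],np.array([[f,0,cx],[0,f,cy],[0,0,1.]]),None)
    Rw=T[:3,:3]@cv2.Rodrigues(r)[0]; tw=T[:3,:3]@t[:,0]+T[:3,3]
    print('mid world',tw.round(4),'board',inb(tw).round(4),'pitch',np.degrees(np.arcsin(Rw[2,0])),'head',np.degrees(np.arctan2(Rw[1,0],Rw[0,0])))
    pr=cv2.projectPoints(obj,r,t,np.array([[f,0,cx],[0,f,cy],[0,0,1.]]),None)[0][:,0]; print((pr-img).round(1).tolist())
E
```

```text
mid world [0.4893 0.2159 0.0692] board [0.0051 0.0004 0.0058] pitch 35.422118832516055 head 51.17118099768869
[[0.1, 0.3], [-0.0, -0.3], [0.2, 0.4], [-0.3, -0.4], [0.3, 0.0], [1.2, -0.5]]
mid world [0.4891 0.2158 0.0688] board [0.0048 0.0005 0.0056] pitch 35.33564895547772 head 51.228437770680266
[[-0.0, 0.4], [-0.6, -0.2], [0.1, 0.4], [-0.3, -0.4], [0.2, 0.2], [0.6, -0.3]]
```

Emit:
jog_arm(
  rows=[
    [[0,0,-1.5],0,45],
    [[-1.6,0,1.1],0,45],
    [[-1.6,0,1.1],0,45],
    [[-1.6,0,1.1],0,45],
    [[0,0,0],0,45],
  ],
)

```text
clock: 16.2
tool_pos: [0.4771, 0.1991, 0.0581]
eef_rot: [0.903, 0.43, 0.003, -0.001]
contact_force: [-1.1, 3.8, 12.7]
finger_gap: 0.054
finger_force: 8.8
```

```bash
cat >> h.py <<'E'
def pnp():
    M=toolT(); manip.camera('wrist'); f,cx,cy,T=C=cam('wrist',M); K=np.array([[f,0,cx],[0,f,cy],[0,0,1.]])
    near=proj(C,seat+boardR(yaw)@[0,0,.008])
    m=min(manip.masks_of('panel','wrist'),key=lambda m:np.linalg.norm(np.array(m['uv'])-near))
    k=m['pixels'].astype(np.uint8); k=cv2.morphologyEx(k,cv2.MORPH_CLOSE,np.ones((5,5),np.uint8)); cnt=max(cv2.findContours(k,0,2)[0],key=cv2.contourArea)
    from scipy.spatial import ConvexHull
    box=np.array([[x,y,z] for x in(.065,-.065) for y in(.027,-.027) for z in(.004,-.004)])
    area=cv2.fillPoly(np.zeros((420,560),np.uint8),[cnt],1)
    hull=cv2.convexHull(cnt)
    def fun(v):
        B=boardR(yaw+v[3])@R.from_euler('y',-v[4]).as_matrix(); P=np.array([proj(C,seat+B@b+boardR(yaw)@v[:3]) for b in box],np.float32)
        h=cv2.convexHull(P)
        return np.array([cv2.pointPolygonTest(h,(float(a),float(b)),True) for a,b in hp])
    # sample hull boundary
    hh=hull[:,0].astype(float); hh=np.vstack([hh,hh[:1]]); L=np.r_[0,np.cumsum(np.linalg.norm(np.diff(hh,axis=0),axis=1))]
    s=np.linspace(0,L[-1],120)[:-1]; hp=np.c_[np.interp(s,L,hh[:,0]),np.interp(s,L,hh[:,1])]
    r=least_squares(fun,[.003,0,.005,0,0],loss='soft_l1',diff_step=1e-3,x_scale=[.01,.01,.01,.1,.1])
    print('score',m['score'],'panel board mm',(r.x[:3]*1000).round(1),'yaw,pitch deg',np.degrees(r.x[3:]).round(1),'cost',r.cost.round(1)); print(cv2.approxPolyDP(cnt,4,True)[:,0].tolist())
E
python3 - <<'E'
from h import *
M=show(); print('board coords',inb(M[:3,3]).round(4)); pnp()
E
```

```text
tool [0.4771 0.1991 0.0581] xdir deg 50.96 zax [ 0.005  0.005 -1.   ] t 16.2 F [-1.1  3.8 12.7] gap 0.053974777129623695 8.796152225404512 q6 0.9377683912459868
board coords [-0.0182 -0.0008  0.0086]
score 0.64 panel board mm [3.5 0.2 6.5] yaw,pitch deg [0.1 0. ] cost 7.5
[[213, 140], [210, 157], [239, 288], [309, 290], [339, 154], [337, 141]]
```

Emit:
jog_arm(
  rows=[
    [[0,0,-2.5],0,45],
    [[-1.6,0,1.1],0,45],
    [[-1.6,0,1.1],0,45],
    [[-1.6,0,1.1],0,45],
    [[0,0,0],0,45],
  ],
)

```text
clock: 16.92
tool_pos: [0.4741, 0.1954, 0.0564]
eef_rot: [0.903, 0.43, 0.003, -0.001]
contact_force: [3.3, 6.6, 6.8]
finger_gap: 0.054
finger_force: 6.0
```

```bash
python3 - <<'E'
from h import *
M=show(); print('board coords',inb(M[:3,3]).round(4)); pnp()
E
```

```text
tool [0.4741 0.1954 0.0564] xdir deg 50.95 zax [ 0.005  0.004 -1.   ] t 16.925 F [3.3 6.6 6.8] gap 0.05397935926836156 6.000046581029892 q6 0.932238100298709
board coords [-0.0231 -0.0008  0.0099]
score 0.7 panel board mm [4.5 0.1 7.5] yaw,pitch deg [0.2 0.3] cost 5.7
[[211, 127], [207, 139], [238, 284], [310, 285], [340, 149], [339, 129]]
```

The force is now about 10 N straight up the slope, so the panel is against the lip. I release it and rise.

Emit:
jog_arm(
  rows=[
    [[0.5,0,-0.3],0,45],
    [[0,0,0],0,58],
    [[0,0,0],0,64],
    [[0,0,0],0,72],
    [[0,0,0],0,76],
    [[0,0,-15],0,76],
    [[0,0,-40],0,76],
    [[-10,0,-45],0,76],
    [[-20,0,-30],0,76],
    [[-20,0,-20],0,76],
    [[0,0,0],0,76],
    [[0,0,0],0,76],
  ],
)

```text
clock: 18.52
tool_pos: [0.4407, 0.155, 0.2055]
eef_rot: [0.902, 0.431, 0.0, -0.0]
contact_force: [-0.0, -0.3, -0.4]
finger_gap: 0.0761
finger_force: 0.0
```

```bash
python3 - <<'E'
from h import *
M=show(); pnp(); im=manip.camera('wrist'); cv2.imwrite('pics/w6.png',cv2.resize(im[0:250,140:400],None,fx=2.3,fy=2.3)[:,:,::-1])
for q in("seat","pivot","grip_post"): print(q,[(d['uv'],d['score']) for d in manip.spot_point(q,'wrist')][:2])
E
```

```text
tool [0.4407 0.155  0.2055] xdir deg 51.03 zax [ 0.  0. -1.] t 18.525 F [-0.  -0.3 -0.4] gap 0.07607091451690126 0.0 q6 0.868968857983283
score 0.89 panel board mm [4.8 0.4 8. ] yaw,pitch deg [0.5 0.2] cost 3.8
[[244, 62], [252, 179], [297, 179], [307, 64]]
seat [([276.6, 127.8], 0.52)]
pivot []
grip_post [([157.2, 54.8], 0.84)]
```

View pics/w6.png

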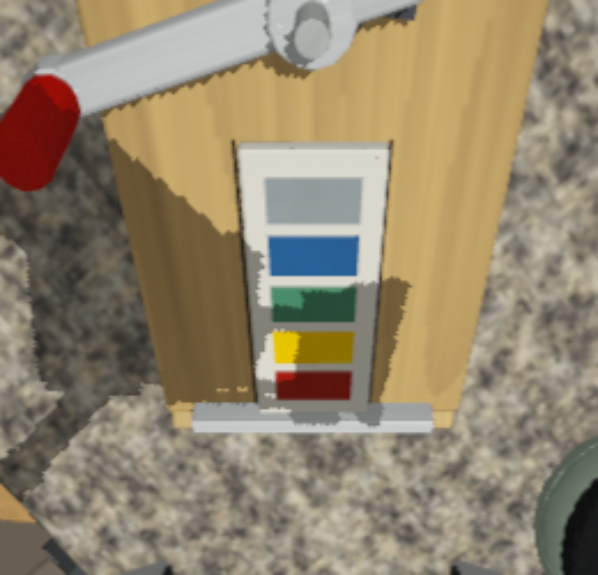

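The panel lies between the black lines with its lower end on the lip (crop (258–368, 403)), and the lever and post are clear of it at the upper left. Next I fit the handle angle using the corrected seat.

```bash
sed -i 's/^seat=.*/seat=np.array([.490,.2165,.067]); yaw=np.radians(51.0)/' h.py; python3 - <<'E'
from h import *
import pickle
M=toolT(); C1=cam('wrist',M); C2=cam('wrist',pickle.load(open('w2.pkl','rb')))
B=boardR(yaw)
o=[(C1,(157.2,54.8)),(C2,(183.7,116.1))]
fun=lambda v:np.concatenate([proj(C,seat+B@post(v[0]))-u for C,u in o])
r=least_squares(fun,[.2]); print(r.x,r.fun)
# triangulated post
r2=least_squares(lambda p:np.concatenate([proj(C,p)-u for C,u in o]),seat+B@post(.2)); print(r2.x,inb(r2.x),r2.fun)
a0=r.x[0]
M2=M[:2,:2]
prev=M[:3,3]
for a in [a0,.4,.6,.8,1.0,1.2,1.4,1.5,1.56,1.62]:
    p=seat+B@post(a); t=B@np.array([-np.cos(a),-np.sin(a),0]); print(round(a,2),p.round(4),'tangent heading',np.degrees(np.arctan2(t[1],t[0])).round(1))
E
```

```text
[0.27326906] [-2.33651208  0.14179985  2.5063731   0.56455647]
[0.45448421 0.30857696 0.14280885] [0.08378972 0.08554686 0.03387533] [-1.40128129  0.74101183  2.00760051 -1.10821881]
0.27 [0.4561 0.3046 0.1549] tangent heading -110.1
0.4 [0.4536 0.2959 0.1491] tangent heading -101.7
0.6 [0.4522 0.2813 0.1406] tangent heading -89.1
0.8 [0.454  0.2662 0.1331] tangent heading -77.5
1.0 [0.4589 0.2511 0.1271] tangent heading -66.7
1.2 [0.4667 0.2367 0.1227] tangent heading -56.7
1.4 [0.4771 0.2235 0.1201] tangent heading -47.0
1.5 [0.4831 0.2175 0.1195] tangent heading -42.3
1.56 [0.487  0.2142 0.1194] tangent heading -39.5
1.62 [0.491  0.2111 0.1194] tangent heading -36.7
```

Emit:
jog_arm(
  rows=[
    [[0,0,-5],0.177,76],
    [[0,0,0],0.177,76],
    [[0,0,0],0.177,76],
    [[0,0,0],0.177,76],
    [[0,0,0],0.177,76],
    [[0,0,0],0.177,76],
    [[0,0,0],0.177,76],
    [[-7,-28,0],0,76],
    [[-7,-29,0],0,76],
    [[-7,-29,0],0,76],
    [[-7,-29,0],0,76],
    [[-7,-28,0],0,76],
  ],
)

```text
clock: 20.32
tool_pos: [0.4565, 0.3023, 0.2101]
eef_rot: [0.985, -0.173, -0.0, 0.0]
contact_force: [0.9, -0.0, -0.4]
finger_gap: 0.076
finger_force: 0.0
```

Emit:
jog_arm(
  rows=[
    [[0,0,0],0,76],
    [[0,0,0],0,76],
  ],
)

```text
clock: 20.58
tool_pos: [0.4561, 0.3004, 0.2101]
eef_rot: [0.985, -0.173, -0.0, 0.001]
contact_force: [-0.2, -0.5, 0.9]
finger_gap: 0.076
finger_force: 0.0
```

```bash
python3 - <<'E'
from h import *
M=show(); C=cam('wrist',M); im=manip.camera('wrist'); cv2.imwrite('pics/w7.png',im[:,:,::-1])
B=boardR(yaw)
for q in("grip_post",): print([(d['uv'],d['score']) for d in manip.spot_point(q,'wrist')][:2])
print('pred',proj(C,seat+B@post(.27)), 'top', proj(C,seat+B@post(.27,h=.066)))
g=np.array([.4569,.3015])-M[:2,3]; print((M[:2,:2].T@g*1000).round(1))
E
```

```text
tool [0.4561 0.3004 0.2101] xdir deg -19.93 zax [-0.001 -0.001 -1.   ] t 20.575 F [-0.2 -0.5  0.9] gap 0.07604443484123125 0.0 q6 2.3744206582709553
[([271.4, 227.6], 0.67)]
pred [269.50684322 230.44386359] top [284.23181788 242.77186547]
[ 0.3 -1.3]
```

View pics/w7.png

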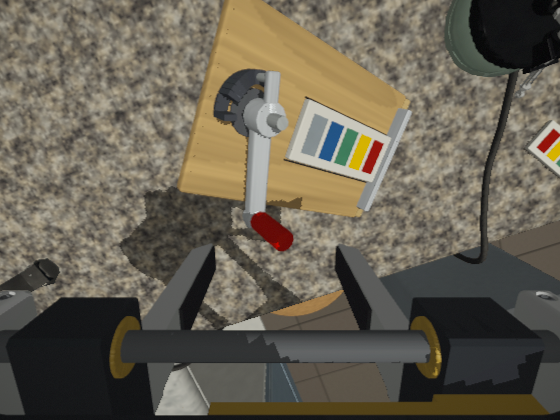

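The post at (271,230) is where the model predicts, midway between the fingers. I descend and compute the arc waypoints.

Emit:
jog_arm(
  rows=[
    [[0,-1,25],0,76],
    [[0,0,25],0,76],
    [[0,0,12],0,76],
    [[0,0,0],0,60],
    [[0,0,0],0,50],
    [[0,0,0],0,50],
  ],
)

```text
clock: 21.42
tool_pos: [0.4574, 0.3023, 0.1496]
eef_rot: [0.985, -0.173, 0.001, -0.001]
contact_force: [-0.1, 0.5, -0.4]
finger_gap: 0.0517
finger_force: 0.0
```

```bash
cat > arc.py <<'E'
from h import *
import sys
M=show(); B=boardR(yaw); u=np.array([np.cos(yaw),np.sin(yaw)])
pos=M[:3,3].copy(); h=np.arctan2(M[1,0],M[0,0])
lead=float(sys.argv[2]) if len(sys.argv)>2 else .014
def ris(a): return np.interp(a,[.4,1.0,1.45,1.52],[0,.008,.008,-.004])
print('start z',pos[2])
for a in eval(sys.argv[1]):
    p=seat+B@post(a,h=.045+ris(a)); t=B@np.array([-np.cos(a),-np.sin(a),0]); t=t[:2]/np.linalg.norm(t[:2])
    z=p[2]-.008; q=p[:2]+u*.0056+t*lead
    T=np.r_[q,z]; c,s=np.cos(h),np.sin(h); d=T-pos
    hn=np.arctan2(t[1],t[0])+np.pi/2
    print(a,(np.array([c*d[0]+s*d[1], s*d[0]-c*d[1], -d[2]])*1000).round(1).tolist(), round(-(hn-h),3),'abs',T.round(3))
    pos=T;h=hn
E
python3 arc.py "[.3,.36,.42,.48,.54,.6,.66,.72,.78,.84,.9,.96,1.02]"
```

```text
tool [0.4574 0.3023 0.1496] xdir deg -19.95 zax [ 0.002  0.001 -1.   ] t 21.425 F [-0.1  0.5 -0.4] gap 0.051651950690405554 0.0 q6 2.376141949943427
start z 0.14962355471566818
0.3 [0.1, 8.8, 3.9] -0.029 abs [0.455 0.294 0.146]
0.36 [1.1, 4.2, 2.8] -0.07 abs [0.454 0.29  0.143]
0.42 [1.0, 4.4, 2.5] -0.068 abs [0.454 0.285 0.14 ]
0.48 [0.9, 4.7, 2.0] -0.067 abs [0.454 0.28  0.138]
0.54 [0.8, 4.8, 1.9] -0.066 abs [0.454 0.275 0.137]
0.6 [0.8, 4.8, 1.8] -0.064 abs [0.455 0.271 0.135]
0.66 [0.7, 4.8, 1.7] -0.063 abs [0.456 0.266 0.133]
0.72 [0.7, 4.9, 1.6] -0.061 abs [0.457 0.261 0.131]
0.78 [0.6, 4.9, 1.5] -0.06 abs [0.458 0.256 0.13 ]
0.84 [0.6, 5.0, 1.4] -0.058 abs [0.46  0.251 0.129]
0.9 [0.6, 5.0, 1.2] -0.057 abs [0.462 0.247 0.127]
0.96 [0.5, 5.0, 1.1] -0.056 abs [0.464 0.242 0.126]
1.02 [0.6, 5.0, 1.2] -0.055 abs [0.466 0.238 0.125]
```

Emit:
jog_arm(
  rows=[
    [[0,5,1],-0.03,50],
    [[0,4,3],0,50],
    [[1,4.2,2.8],-0.07,50],
    [[1,4.4,2.5],-0.068,50],
    [[0.9,4.7,2],-0.067,50],
    [[0.8,4.8,1.9],-0.066,50],
    [[0.8,4.8,1.8],-0.064,50],
    [[0.7,4.8,1.7],-0.063,50],
  ],
)

```text
clock: 22.42
tool_pos: [0.4568, 0.2676, 0.133]
eef_rot: [0.999, 0.04, 0.002, -0.003]
contact_force: [1.7, 4.4, 3.0]
finger_gap: 0.05
finger_force: 2.6
```

```bash
cat > hand.py <<'E'
from h import *
B=boardR(yaw)
def ris(a): return np.interp(a,[.4,1.0,1.45,1.52],[0,.008,.008,-.004])
M=toolT()
for c in('wrist','scene','top'):
    manip.camera(c); C=cam(c,M)
    for d in manip.spot_point('grip_post',c)[:1]:
        r=least_squares(lambda v:proj(C,seat+B@post(v[0],h=.045+ris(v[0])))-d['uv'],[.9]); print(c,d['uv'],round(d['score'],2),'angle',r.x.round(3),r.fun.round(1))
E
python3 hand.py; python3 arc.py "[.72,.78,.84,.9,.96,1.02]"
```

```text
wrist [254.5, 268.3] 0.76 angle [0.604] [0.1 1.5]
scene [273.1, 147.8] 0.54 angle [0.808] [1.3 0.6]
tool [0.4551 0.2653 0.132 ] xdir deg 4.54 zax [ 0. -0. -1.] t 22.725 F [0.7 1.1 1.1] gap 0.049867952135260095 0.6877459399402142 q6 1.8877796609708593
start z 0.1319979556224114
0.72 [1.4, 4.6, 0.5] -0.06 abs [0.457 0.261 0.131]
0.78 [0.6, 4.9, 1.5] -0.06 abs [0.458 0.256 0.13 ]
0.84 [0.6, 5.0, 1.4] -0.058 abs [0.46  0.251 0.129]
0.9 [0.6, 5.0, 1.2] -0.057 abs [0.462 0.247 0.127]
0.96 [0.5, 5.0, 1.1] -0.056 abs [0.464 0.242 0.126]
1.02 [0.6, 5.0, 1.2] -0.055 abs [0.466 0.238 0.125]
```

Handle is following. I continue over the crown.

Emit:
jog_arm(
  rows=[
    [[1.4,4.6,0.5],-0.06,50],
    [[0.6,4.9,1.5],-0.06,50],
    [[0.6,5,1.4],-0.058,50],
    [[0.6,5,1.2],-0.057,50],
    [[0.5,5,1.1],-0.056,50],
    [[0.6,5,1.2],-0.055,50],
    [[0,0,0],0,50],
  ],
)

```text
clock: 23.6
tool_pos: [0.465, 0.2369, 0.1245]
eef_rot: [0.977, 0.211, -0.001, 0.001]
contact_force: [0.2, 0.2, 0.2]
finger_gap: 0.0498
finger_force: 0.0
```

```bash
python3 hand.py; python3 arc.py "[1.08,1.14,1.2,1.26,1.32,1.38,1.44,1.5,1.54,1.58]"
```

```text
wrist [257.9, 266.5] 0.65 angle [1.033] [0.2 1.5]
scene [273.1, 154.8] 0.77 angle [1.095] [-0.6 -0. ]
tool [0.4656 0.2374 0.1249] xdir deg 24.38 zax [-0.001 -0.001 -1.   ] t 23.9 F [ 0.2  0.4 -0.1] gap 0.04994631625252506 0.0 q6 1.4842387309173972
start z 0.12489019217712094
1.08 [1.3, 4.8, 1.2] -0.052 abs [0.469 0.234 0.124]
1.14 [0.9, 4.9, 1.3] -0.053 abs [0.472 0.23  0.122]
1.2 [0.9, 4.9, 1.1] -0.052 abs [0.475 0.226 0.121]
1.26 [0.8, 5.0, 1.0] -0.051 abs [0.478 0.222 0.12 ]
1.32 [0.8, 5.0, 0.8] -0.05 abs [0.482 0.219 0.119]
1.38 [0.8, 5.0, 0.6] -0.05 abs [0.486 0.215 0.119]
1.44 [0.8, 5.1, 0.5] -0.05 abs [0.49  0.212 0.118]
1.5 [5.7, 4.5, 7.3] -0.049 abs [0.497 0.213 0.111]
1.54 [2.5, 3.3, 2.9] -0.033 abs [0.501 0.212 0.108]
1.58 [0.5, 3.4, 0.0] -0.033 abs [0.504 0.211 0.108]
```

Emit:
jog_arm(
  rows=[
    [[1.3,4.8,1.2],-0.052,50],
    [[0.9,4.9,1.3],-0.053,50],
    [[0.9,4.9,1.1],-0.052,50],
    [[0.8,5,1],-0.051,50],
    [[0.8,5,0.8],-0.05,50],
    [[0.8,5,0.6],-0.05,50],
    [[0.8,5,0.5],-0.05,50],
    [[3,4.8,2],-0.049,50],
    [[2,3.5,2],-0.033,50],
    [[0,0,0],0,50],
  ],
)

```text
clock: 25.15
tool_pos: [0.4989, 0.2099, 0.1141]
eef_rot: [0.908, 0.419, -0.001, -0.0]
contact_force: [-2.3, 0.2, -0.3]
finger_gap: 0.0499
finger_force: 1.0
```

```bash
python3 hand.py; python3 arc.py "[1.58,1.62]" .016
```

```text
wrist [249.0, 259.8] 0.92 angle [1.52] [2.5 1.8]
scene [277.0, 167.1] 0.75 angle [1.595] [-0.1  0. ]
top [225.0, 250.0] 0.37 angle [1.498] [-2.9 -0.3]
tool [0.4992 0.2101 0.1143] xdir deg 49.6 zax [-0.001 -0.    -1.   ] t 25.45 F [-2.2  1.1 -0.6] gap 0.049813802468879446 1.0542824864387512 q6 0.9750714843150368
start z 0.11434010929046959
1.58 [3.7, 5.6, 6.3] -0.032 abs [0.506 0.209 0.108]
1.62 [0.6, 3.4, -0.1] -0.033 abs [0.509 0.208 0.108]
```

Almost in the notch. I push on gently and watch the force for the stop.

Emit:
jog_arm(
  rows=[
    [[0.5,2,0],0,50],
    [[0,2,0],0,50],
    [[0,2,0],0,50],
    [[0,1.5,0],0,50],
    [[0,0,0],0,50],
  ],
)

```text
clock: 26.08
tool_pos: [0.5061, 0.2056, 0.1145]
eef_rot: [0.908, 0.419, 0.0, 0.0]
contact_force: [-3.3, 0.9, -1.5]
finger_gap: 0.0501
finger_force: 1.1
```

```bash
python3 hand.py; python3 -c "
from h import *
show()"
```

```text
wrist [248.4, 261.1] 0.56 angle [1.594] [0.1 2.1]
scene [275.2, 169.4] 0.53 angle [1.637] [ 2.2 -1.6]
top [223.6, 249.4] 0.41 angle [1.509] [-1.5 -0.1]
tool [0.5062 0.2058 0.1147] xdir deg 49.61 zax [ 0.001  0.    -1.   ] t 26.375 F [-1.8 -0.1 -1.9] gap 0.050096238747598845 0.8343588933348656 q6 0.9639795327433999
```

Emit:
jog_arm(
  rows=[
    [[0,1.5,0],0,50],
    [[0,1.5,0],0,50],
    [[0,1,0],0,50],
    [[0,0,0],0,50],
    [[0,0,0],0,50],
  ],
)

```text
clock: 27.0
tool_pos: [0.5082, 0.2038, 0.1145]
eef_rot: [0.908, 0.419, -0.0, -0.001]
contact_force: [-3.6, 4.2, -0.1]
finger_gap: 0.0504
finger_force: 2.5
```

```bash
python3 -c "
from h import *
M=show(); print(inb(M[:3,3]))"
```

```text
tool [0.5082 0.2038 0.1145] xdir deg 49.58 zax [-0.001  0.001 -1.   ] t 27.0 F [-3.6  4.2 -0.1] gap 0.050378439491169415 2.451634258031845 q6 0.9579124646677311
[ 0.02853585 -0.02212779  0.03799308]
```

Emit:
jog_arm(
  rows=[
    [[0,1.5,0],0,50],
    [[0,1.5,0],0,50],
    [[0,0,0],0,50],
    [[0,0,0],0,50],
  ],
)

```text
clock: 27.5
tool_pos: [0.5092, 0.2028, 0.1143]
eef_rot: [0.908, 0.419, -0.001, -0.002]
contact_force: [-5.2, 6.1, -0.4]
finger_gap: 0.05
finger_force: 4.0
```

The force has climbed past turning effort, so the handle is on the stop. I back off, rise clear and check.

Emit:
jog_arm(
  rows=[
    [[0,-5,0],0,50],
    [[0,-5,0],0,50],
    [[0,0,-10],0,60],
    [[0,0,-30],0,60],
    [[0,0,-40],0,60],
    [[-20,0,-40],0,60],
    [[-30,0,-10],0,60],
    [[-30,0,0],0,60],
    [[0,0,0],0,60],
    [[0,0,0],0,60],
  ],
)

```text
clock: 28.75
tool_pos: [0.4525, 0.1469, 0.2452]
eef_rot: [0.908, 0.419, 0.001, 0.0]
contact_force: [0.6, -0.1, -0.3]
finger_gap: 0.0602
finger_force: 0.0
```

```bash
python3 hand.py; python3 - <<'E'
from h import *
show(); im=manip.camera('wrist'); C=cam('wrist',toolT()); B=boardR(yaw)
u,v=proj(C,seat).astype(int); print('seat px',u,v)
for r in(-.004,.0,.008): print(r,[proj(C,seat+B@post(a,h=.045+r)).round(1).tolist() for a in(1.45,1.5,1.56,1.62)])
x0,y0=max(u-130,0),max(v-150,0); print(x0,y0)
cv2.imwrite('pics/w8.png',cv2.resize(im[y0:y0+240,x0:x0+280],None,fx=2.5,fy=2.5,interpolation=cv2.INTER_CUBIC)[:,:,::-1])
E
```

```text
wrist [261.4, 129.3] 0.81 angle [1.608] [0.1 1.3]
scene [275.0, 172.1] 0.79 angle [1.715] [ 3.4 -3. ]
tool [0.4518 0.1471 0.2442] xdir deg 49.64 zax [-0. -0. -1.] t 29.05 F [-0.6 -0.3 -0.4] gap 0.06015135499107496 0.0 q6 0.8726065689518844
seat px 261 128
-0.004 [[248.6, 129.7], [253.0, 129.9], [258.2, 130.0], [263.5, 129.8]]
0.0 [[248.4, 132.2], [252.8, 132.5], [258.2, 132.5], [263.5, 132.3]]
0.008 [[248.1, 137.4], [252.6, 137.6], [258.0, 137.7], [263.4, 137.5]]
131 0
```

View pics/w8.png

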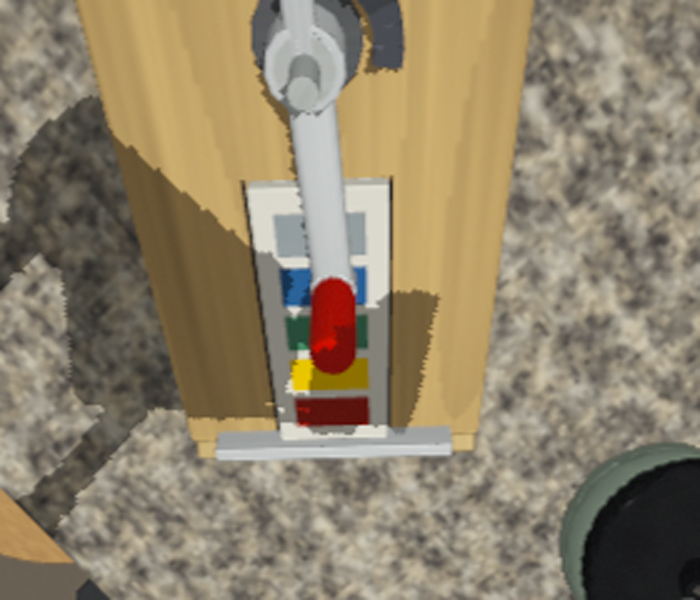

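The lever lies down the slope over the panel (post at crop (333,325), angle about 1.61, riser about −4 mm). The panel is between the lines and against the lip, and the gripper is clear.

```bash
python3 -c "
from cell import manip
print(manip.job_done())"
```

```text
the job is handed in; nothing more can be done
None
```

The job is handed in: the white panel lies flat and centred on the easel board against the lip, the clamp handle reads as dropped in its low notch over it (about 1.61 rad), and the arm finished clear of everything at about 29 s.

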